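# Load a capacitor in the test bed and switch it on through pre-charge

## Robot

A 7-joint arm with a two-finger parallel gripper is mounted at the origin on the work surface. World frame = base frame: x ahead of the robot, y to its left, z up, the work surface at z = 0. Lengths are in m, angles in rad, forces in N, time in s.
With the tool pointing down it reaches from about 0.375 to 0.925 m from the base axis. Payload 3.1 kg.
Tool frame: the origin (TCP) lies between the finger pads; the fingertips stand 19 mm ahead of it and the grasp point (between the pads) is the TCP; z points along the fingers, y is the line along which they close (so a half turn about z gives the same grasp; the last joint's range is limited). The gripper opens to 85 mm and grips with 20 to 120 N. Pads are 22 mm wide; open, the fingers measure 114 mm over their backs; the gripper's body (76 mm by 85 mm) begins 54 mm behind the grasp point. The pads swing forward as they close: fully open they stand 13 mm farther back than shut.
Start: joints at [-1.392, 0.383, 0.044, 1.598, -0.018, 1.161, -0.05], TCP at [0.178, 0.625, 0.22] pointing down, gripper open.
Joint ranges: [-2.61, 2.61], [-0.41, 2.15], [-1.48, 1.57], [0, 2.5], [-1.57, 4.71], [0.05, 1.97], [-2.85, 2.85]. Speed limits (rad/s): [2.79, 2.79, 3.14, 3.14, 3.14, 3.14, 3.14].

## Interface

Orientations are given as a unit quaternion [x, y, z, w].
In Python, from bench import move_ptp, movel, move_j, move_gripper, pause, inverse_kinematics, read_camera, camera_params, MotionError, sign_off, look_for, tip_of, read_time_s, read_qpos, read_joint_vel, read_effort, read_eef_pos, read_tcp_rot, read_ft_force, read_ft_torque, read_finger_gap, read_grasp_force gives the robot as it stands. Calls block until the motion is done:
- move_ptp(position, orientation): joint-space move of the TCP to a pose.
- movel(position, orientation=None, speed=0.15): straight line of the TCP; orientation=None keeps the orientation; speed is the mean speed in m/s.
- move_j(angles): joint-space move.
- move_gripper(opening, effort=None): finger opening in m; effort is the grip in N (None keeps the last); returns when the fingers have stopped.
- pause(seconds).
- inverse_kinematics(position, orientation): joint angles nearest the present ones, or None.
- read_camera(name): name is "scene" or "top" or "wrist"; returns the picture (400x640x3 uint8, red, green, blue); there is no depth.
- camera_params(name): a dict with "K" (3x3 intrinsics, pixels), "dist_coeffs" ([k1, k2, p1, p2, k3] as OpenCV has them; the pictures are not rectified), "camera_from_world" (4x4, takes a point from world to camera coordinates). Camera axes: x right, y down, z forward; pixel columns grow to the right and rows downward; lengths in m; the calibration is good to about 2 mm. A picture is of the moment at which its call begins: read the wrist's pose just before it. camera_params takes no time and is no camera call; for the wrist camera it gives the pose at the moment of the call.
A pose or a line that the arm cannot do raises MotionError and nothing moves.
- sign_off(): hands the job in; it is judged then, once.
Trained networks look in the newest picture that a camera, given by its name, has taken for a name from the list of things; names that differ only in an ending like _2 or _b are one class to them, and where a whole thing is asked for, a point or a joint stands for the part that bears it (a point fixed in the world has none). Each returns a list of dicts, best first, with "confidence" (0 to 1); they miss things now and then, are a little off and sometimes report something else, mostly with a low value. They report only what shows in the picture. A call takes as long as a camera call. They do not tell look-alikes from the thing itself.
- look_for(camera, name): "at" ([column, row] in pixels, amid what is visible of it).
- tip_of(camera, name): "at" ([column, row] in pixels: a listed point, or the origin of a listed thing).
Readings, each from a call of its own:
- read_time_s(): time.
- read_qpos(): joint angles.
- read_joint_vel(): joint speeds.
- read_effort(): joint torques, N m.
- read_eef_pos(): TCP position.
- read_tcp_rot(): TCP orientation.
- read_ft_force(): force on the tool from outside, world axes, zero at the start.
- read_ft_torque(): the same for the moment, N m.
- read_finger_gap(): finger opening in m.
- read_grasp_force(): force on a finger pad.
Only numpy, scipy, OpenCV 4.12 (cv2) and the standard library are available. Lean on these libraries where they do the work, as an engineer would, in place of code of your own. Each camera call takes 0.05 s, during which the arm holds its last target. There are 200 camera calls.

## Task

Roll the big grey capacitor along the test bed, over the low ridge, into the nest against the end stop, without lifting it off the bed. With it in the nest, turn the isolator's bar handle clockwise from off to the half-way click, let it rest there for a good second so that the capacitor pre-charges, then turn it on the rest of the way until it is fully home at on. Leave the other things on the bench where they are.

Things in the scene. Friction and masses are not known exactly. Their poses are not given: they have to be found in the camera images.
- bed: Fixed aluminium bed, 136 (x) by 300 mm (y = -170 to 130), origin under it on the bench. Flat top at z = 12 mm between two fences (inner faces x = +-54 mm, tops z = 26 mm). At the +y end a black end stop (inner face y = 115.5 mm, top z = 42 mm); before it, across the bed at y = 77.5 mm, a round steel ridge 2.5 mm high. The capacitor rolls towards +y.
- nest (a point): The point where the capacitor's centre is when it lies in the nest between ridge and end stop, 25.5 mm above the plate. Axes as the bed's.
- capacitor: Loose grey can, a cylinder 51 mm in diameter and 88 mm long with two 7 mm studs on one end, 0.2 to 0.4 kg. Origin at its centre; x along the cylinder's axis. It lies across the bed (its axis along the bed's x) and rolls easily.
- isolator: Fixed grey box, 180 by 180 mm, 66 mm high, origin under its middle on the bench, with a black bar handle on an upright axis at the middle of its top. A steel guard strap bridges the handle's sweep: x = -73 to -47 mm, z = 114 to 119 mm, all across in y, on legs at y = +-86.5 mm. The end of the handle that is under it cannot be reached from above.
- hub (a point): The handle's turning axis at the mid-height of the bar, 99 mm above the bench; axes as the isolator's.
- handle (a joint): Handle angle, clockwise seen from above: 0 = off (nose to the isolator's +x), 1.571 = half-way click, pre-charge (nose to -y), 3.142 = on (nose to -x, under the guard). A spring detent holds it at each of the three; between them it is pushed over a hump (up to 0.6 N m) and then snaps on by itself.
- nose (a point): The pointed end of the bar handle, 70 mm from the axis; x points outwards along the bar. The bar is 18 mm wide and 22 mm high, from 88 to 110 mm above the bench.
- tail (a point): The blunt end of the bar handle, 73 mm from the axis on the other side.
- spare_can: Small grey can standing on its end, 35 mm in diameter, 55 mm high; origin under its middle. Leave alone.
- meter: Black hand meter lying flat, 150 by 75 by 42 mm; origin under its middle. Leave alone.
- tape_roll: Clear tape roll lying flat, 90 mm across, 24 mm high; origin under its middle. Leave alone.
- board: Green circuit board on feet, 90 by 60 mm, 20 mm high; origin under its middle. Leave alone.
- screwdriver: Screwdriver lying flat on the bench. Leave alone.
Things that resemble listed ones, but are neither listed nor needed, are in the scene too. Leave any turquoise look-alike of the capacitor alone.

How it is judged:
On the way, in this order (a step that is already met when the one before it is completed fails the run):
1. the capacitor lies in the nest, past the ridge, with the handle still at off (y of capacitor in the frame of bed between 0.083 and 0.097 m and z of capacitor in the frame of bed below 0.046 m and angle between the x axis of capacitor and the x axis of bed, either way round below 0.12 rad and value of joint handle below 0.3 rad), for 0.3 s.
2. the handle rests for 1 s at the half-way click, within 0.2 rad (value of joint handle between 1.37 and 1.77 rad and y of capacitor in the frame of bed between 0.083 and 0.097 m and z of capacitor in the frame of bed below 0.046 m and angle between the x axis of capacitor and the x axis of bed, either way round below 0.12 rad), for 1 s.
3. the handle is fully home at on, within 0.14 rad (value of joint handle above 3 rad and y of capacitor in the frame of bed between 0.083 and 0.097 m and z of capacitor in the frame of bed below 0.046 m and angle between the x axis of capacitor and the x axis of bed, either way round below 0.12 rad), for 0.2 s.
At the end, for the whole second after the job is handed in: The handle is at rest within 0.14 rad of on (joint above 3.0), and the capacitor lies still in the nest: centre between 83 and 97 mm along the bed's y, less than 46 mm above the bench, its axis within 0.12 rad of the bed's x (all of step 3 and velocity of joint handle between -0.05 and 0.05 rad/s and linear speed of capacitor below 0.01 m/s); the robot touches nothing.
It fails at once if the capacitor is lifted off the bed (centre more than 60 mm above the bench) (height (world z) of capacitor above 0.06 m).
It fails at once if the handle is turned away from off (beyond 0.6 rad) while the capacitor is not in the nest (value of joint handle above 0.6 rad and not (y of capacitor in the frame of bed between 0.083 and 0.097 m and z of capacitor in the frame of bed below 0.046 m and angle between the x axis of capacitor and the x axis of bed, either way round below 0.12 rad)).
It fails at once if another thing on the bench is moved by more than 30 mm (distance of any of spare_can, meter, tape_roll, board, screwdriver from where it was at the start of the episode above 0.03 m).
It also fails if it takes over 72 s, if anything falls off the work surface, if the arm or the gripper's body presses on something with over 40 N, if the wrist force passes 120 N, or if a joint passes its speed limit or range.

## Working session

There is one attempt and no reset: what is moved stays moved. The work goes in short steps, each a Python script; the robot and the scene stay as the last script left them, time stands still between calls to the robot, and variables do not carry over. Pictures are saved under pics/ and viewed, at most 12 in all, crops included, and the job is handed in when it is done.

```bash
mkdir -p pics; python3 - <<'E'
from bench import *
import cv2,numpy as np
for c in ("top","scene"):
    im=read_camera(c); cv2.imwrite(f"pics/{c}0.png",im[:,:,::-1])
    p=camera_params(c); print(c,np.round(p["K"],1).tolist(),p["dist_coeffs"],np.round(np.linalg.inv(p["camera_from_world"]),3).tolist())
    for n in ("capacitor","bed","nest","isolator","hub","nose","tail","spare_can"):
        print(n,[(np.round(d["at"]).tolist(),round(d["confidence"],2)) for d in tip_of(c,n)][:3])
print(read_time_s(),read_tcp_rot())
E
```

```text
top [[453.9, 0.0, 317.7], [0.0, 453.9, 200.8], [0.0, 0.0, 1.0]] [0.03840258 0.         0.         0.         0.        ] [[0.005, -0.996, 0.089, 0.462], [-1.0, -0.006, -0.011, 0.002], [0.012, -0.089, -0.996, 1.143], [0.0, 0.0, 0.0, 1.0]]
capacitor [([431.0, 206.0], 0.84), ([456.0, 274.0], 0.76)]
bed [([405.0, 208.0], 0.86)]
nest [([373.0, 206.0], 0.76), ([225.0, 228.0], 0.66)]
isolator [([224.0, 230.0], 0.76)]
hub [([216.0, 228.0], 0.79)]
nose [([211.0, 195.0], 0.96)]
tail [([224.0, 259.0], 0.98), ([216.0, 229.0], 0.63), ([232.0, 140.0], 0.23)]
spare_can [([330.0, 207.0], 0.62), ([215.0, 227.0], 0.28)]
scene [[432.9, 0.0, 328.1], [0.0, 432.9, 195.8], [0.0, 0.0, 1.0]] [0.04056108 0.         0.         0.         0.        ] [[0.285, 0.748, -0.6, 1.178], [0.958, -0.211, 0.192, -0.23], [0.018, -0.63, -0.777, 0.865], [0.0, 0.0, 0.0, 1.0]]
capacitor [([189.0, 182.0], 0.84), ([224.0, 222.0], 0.65), ([282.0, 283.0], 0.64)]
bed [([243.0, 228.0], 0.79), ([356.0, 240.0], 0.7), ([226.0, 222.0], 0.5)]
nest [([282.0, 209.0], 0.97)]
isolator [([408.0, 171.0], 0.62)]
hub [([416.0, 142.0], 0.61)]
nose [([435.0, 161.0], 0.85)]
tail [([328.0, 206.0], 0.72), ([402.0, 126.0], 0.67), ([320.0, 177.0], 0.33)]
spare_can [([324.0, 207.0], 0.51)]
0.9 [ 1.37933709e-01  9.90441463e-01  2.64261294e-05 -1.78521141e-05]
```

View pics/top0.png

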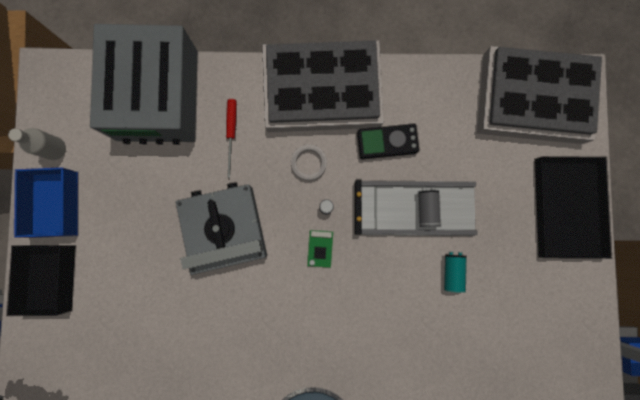

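View pics/scene0.png

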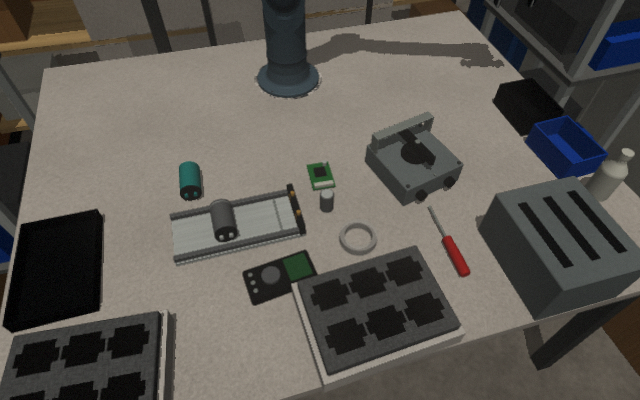

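The grey can on the bed is at top (431,206) / scene (224,222). Its look-alike is turquoise, off the bed at top (456,274) / scene (189,182). The grey one fits the description (on the bed, grey). The isolator's nose is at top (211,195) and the tail sits under the guard.

```bash
cat > h.py <<'E'
from bench import *
import cv2,numpy as np
def ray(cam,px,z):
    p=camera_params(cam); n=cv2.undistortPoints(np.array([[px]],float),np.array(p["K"]),np.array(p["dist_coeffs"])).ravel()
    T=np.linalg.inv(np.array(p["camera_from_world"])); d=T[:3,:3]@[n[0],n[1],1]
    return T[:3,3]+d*(z-T[2,3])/d[2]
def quat(psi): return [np.cos(psi/2),np.sin(psi/2),0,0]   # tool down, tool x along yaw psi
def proj(cam,P):
    p=camera_params(cam);T=np.array(p["camera_from_world"])
    return cv2.projectPoints(np.array(P,float).reshape(-1,1,3),cv2.Rodrigues(T[:3,:3])[0],T[:3,3],np.array(p["K"]),np.array(p["dist_coeffs"]))[0].reshape(-1,2)
E
python3 - <<'E'
from h import *
t=cv2.imread("pics/top0.png");s=cv2.imread("pics/scene0.png")
a=cv2.resize(t[160:310,340:500],(640,600),interpolation=cv2.INTER_CUBIC)
cv2.imwrite("pics/crop1.png",a)
Z=dict(capacitor=.0375,bed=0,nest=.0375,isolator=0,hub=.099,nose=.099,tail=.099)
for c in("top","scene"):
    read_camera(c)
    for n,z in Z.items():
        print(c,n,[(np.round(ray(c,d["at"],z)[:2],4).tolist(),round(d["confidence"],2)) for d in tip_of(c,n)[:3]])
E
```

```text
top capacitor [([0.3795, -0.3431], 0.92), ([0.5554, -0.286], 0.84)]
top bed [([0.5468, -0.2272], 0.66), ([0.5517, -0.2934], 0.54)]
top nest [([0.5526, -0.1432], 0.62), ([0.4166, 0.2099], 0.57)]
top isolator [([0.4912, 0.2194], 0.78)]
top hub [([0.4923, 0.2154], 0.9)]
top nose [([0.5589, 0.2438], 0.7), ([0.4918, 0.2216], 0.31)]
top tail [([0.42, 0.2043], 0.85), ([0.4917, 0.2004], 0.44)]
scene capacitor [([0.5496, -0.2823], 0.61), ([0.4001, -0.3415], 0.57)]
scene bed [([0.5479, -0.2308], 0.96)]
scene nest [([0.5416, -0.1425], 0.87)]
scene isolator [([0.4933, 0.2178], 0.73)]
scene hub [([0.4806, 0.227], 0.71)]
scene nose [([0.5532, 0.2391], 0.83)]
scene tail [([0.4084, 0.2116], 0.57), ([0.6214, -0.2325], 0.28)]
```

View pics/crop1.png

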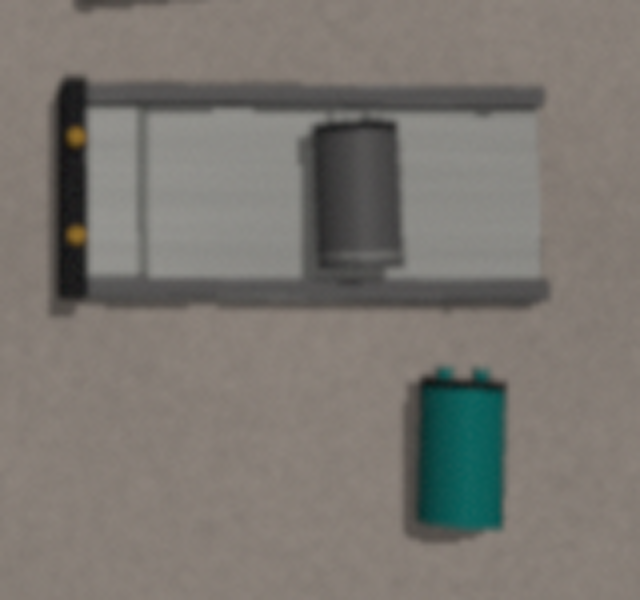

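The crop confirms the grey can lying on the bed at crop (360,195), with the ridge at x≈143 and the end stop at x≈87. The turquoise one lies off the bed at (462,455).

```bash
python3 - <<'E'
from h import *
f=lambda x,y,z: ray("top",[340+x/4-.375,160+y/4-.375],z)[:2]
print("fences",f(90,88,.026),f(540,90,.026),f(90,288,.026),f(545,292,.026))
print("stop",f(87,90,.042),f(87,285,.042),"ridge",f(143,110,.0145),f(143,275,.0145))
for psi in (np.pi/2,-np.pi/2): print(psi,inverse_kinematics([.549,-.345,.25],quat(psi)))
move_gripper(.04,20)
p=read_eef_pos(); psi=2*np.arctan2(read_tcp_rot()[1],read_tcp_rot()[0])
movel([.25,.55,.32],speed=.25)
print(read_time_s())
best=min((np.pi/2,-np.pi/2),key=lambda a:np.abs(np.array(inverse_kinematics([.549,-.355,.25],quat(a)))-read_qpos())[6])
print(best)
move_ptp([.549,-.335,.28],quat(best))
print(read_time_s(),read_qpos(),read_eef_pos())
im=read_camera("wrist");cv2.imwrite("pics/w1.png",im[:,:,::-1])
for n,z in dict(capacitor=.0375,bed=0,nest=.0375).items():
    print(n,[(np.round(ray("wrist",d["at"],z)[:2],4).tolist(),round(d["confidence"],2)) for d in tip_of("wrist",n)[:3]])
E
```

```text
fences [ 0.61028065 -0.12026978] [ 0.61078516 -0.39893748] [ 0.4864686  -0.11985769] [ 0.48593031 -0.3987986 ]
stop [ 0.60691509 -0.11667356] [ 0.48792254 -0.11629539] ridge [ 0.59814463 -0.15469041] [ 0.49497936 -0.15407436]
1.5707963267948966 [-0.30059116  0.60241364  1.15330992  1.60619081 -0.56596299  1.30905468
  0.93930415]
-1.5707963267948966 [-0.37370056  0.76967322  1.37487843  1.60859647 -0.7639563   1.40756103
 -2.05967818]
2.9333
1.5707963267948966
6.2 [-0.08906312  0.39619181  0.75077823  1.57445968 -0.27889142  1.28159316
  0.70550059] [ 0.54986161 -0.33363142  0.27985152]
capacitor [([0.5406, -0.2859], 0.57)]
bed []
nest []
```

```bash
python3 - <<'E'
from h import *
q=quat(np.pi/2)
move_ptp([.548,-.352,.12],q); movel([.548,-.352,.037],speed=.08)
print(read_time_s(),read_eef_pos(),read_ft_force())
movel([.548,-.24,.037],speed=.06)
for y in (-.225,-.215,-.205,-.197,-.19,-.186,-.182,-.179,-.177):
    movel([.548,y,.037],speed=.03); F=read_ft_force(); print(y,round(read_eef_pos()[1],4),np.round(F,1))
    if abs(F[1])>15: break
print(read_time_s())
for c in("top","scene"):
    im=read_camera(c);cv2.imwrite(f"pics/{c}2.png",im[:,:,::-1])
    print(c,[(np.round(ray(c,d["at"],.0375)[:2],4).tolist(),round(d["confidence"],2)) for d in tip_of(c,"capacitor")])
t=cv2.imread("pics/top2.png")[165:285,340:500]; s=cv2.imread("pics/scene2.png")[160:280,160:320]
cv2.imwrite("pics/c2.png",np.vstack([cv2.resize(x,(400,300),interpolation=cv2.INTER_CUBIC) for x in (t,s)]))
E
```

```text
8.2667 [ 0.54851363 -0.35251616  0.0377211 ] [0.01667637 0.02125768 0.29237437]
-0.225 -0.2355 [-22.3   0.2  63.3]
-0.215 -0.2204 [-23.8   6.1  65.5]
-0.205 -0.2037 [-20.6  10.7  56.5]
-0.197 -0.1928 [-5.2  7.5 19.6]
-0.19 -0.1865 [-0.8  3.7  8.2]
-0.186 -0.1842 [0.2 4.1 5.3]
-0.182 -0.1822 [-0.8 -0.6 -0.1]
-0.179 -0.179 [0.8 0.1 0.6]
-0.177 -0.1769 [-0.  -1.3  0.3]
13.7667
top [([0.3939, -0.3492], 0.9), ([0.5513, -0.1386], 0.64), ([0.7066, 0.1993], 0.42)]
scene [([0.5506, -0.2133], 0.85), ([0.4021, -0.3414], 0.69)]
```

View pics/c2.png

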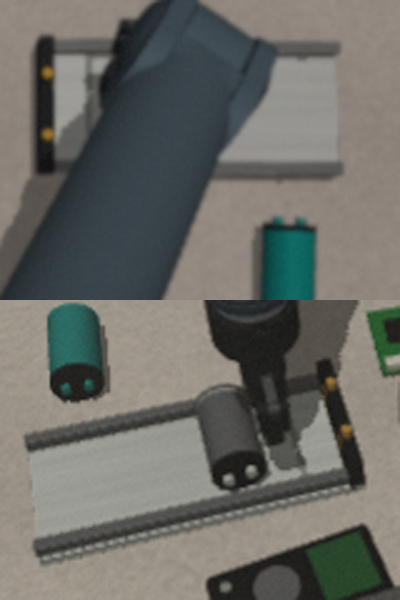

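The first push failed. The fingers climbed over the can, which now lies flat on the bed between the fingers and the -y end (scene crop (230,435), y≈-0.213), short of the ridge. The sticky pads jam a rolling contact, so I'll lift off and re-measure. Then I'll straddle the can with a light grip high up and draw it along the plate.

```bash
python3 - <<'E'
from h import *
q=quat(np.pi/2)
print(read_eef_pos())
movel([.548,-.172,.16],q,speed=.12)
move_gripper(.085)
a=min((0,np.pi),key=lambda a:np.abs(np.array(inverse_kinematics([.548,-.215,.25],quat(a)))-read_qpos()).max())
move_ptp([.548,-.215,.25],quat(a)); print(a,read_qpos(),read_time_s())
for c in("top","scene","wrist"):
    im=read_camera(c);cv2.imwrite(f"pics/{c}3.png",im[:,:,::-1])
    print(c,[(np.round(ray(c,d["at"],.0375)[:2],4).tolist(),round(d["confidence"],2)) for d in tip_of(c,"capacitor")])
s=cv2.imread("pics/scene3.png")[160:280,160:320];w=cv2.imread("pics/wrist3.png")
cv2.imwrite("pics/c3.png",np.vstack([cv2.resize(x,(400,h),interpolation=cv2.INTER_CUBIC) for x,h in ((s,300),(w,250))]))
E
```

```text
[ 0.54802501 -0.17705332  0.03703617]
0 [-0.57875093  0.42088008  1.12721871  1.7552052  -0.40323419  1.2247839
 -0.91367817] 16.925
top [([0.5503, -0.2193], 0.68), ([0.395, -0.343], 0.61)]
scene [([0.3972, -0.3444], 0.96), ([0.5398, -0.2094], 0.79)]
wrist [([0.5433, -0.2101], 0.91), ([0.3933, -0.3443], 0.56)]
```

View pics/c3.png

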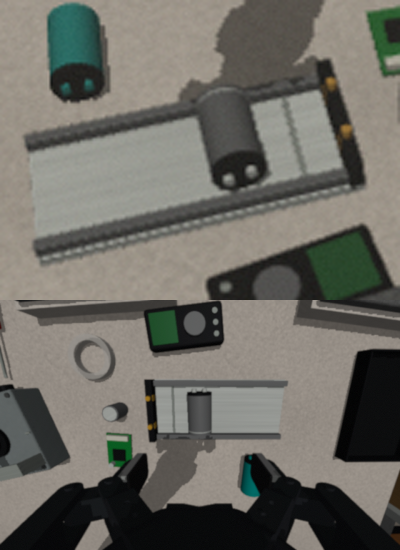

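The can is square on the bed at y≈-0.213, before the ridge (wrist half of the picture, (200,411)). Now I straddle it and draw it along.

```bash
python3 - <<'E'
from h import *
q=quat(0)
move_ptp([.548,-.213,.12],q)
movel([.548,-.213,.060],speed=.08); print(read_eef_pos(),np.round(read_ft_force(),1))
move_gripper(.040,20)
print(read_time_s(),read_finger_gap(),read_grasp_force(),read_eef_pos(),np.round(read_ft_force(),1))
for y,z in ((-.19,.060),(-.172,.060),(-.163,.062),(-.152,.063),(-.145,.062),(-.142,.061)):
    movel([.548,y,z],speed=.04); print(y,np.round(read_eef_pos(),4),np.round(read_ft_force(),1),round(read_finger_gap(),4))
print(read_time_s())
im=read_camera("scene");cv2.imwrite("pics/s4.png",im[:,:,::-1])
print([(np.round(ray("scene",d["at"],.0375)[:2],4).tolist(),round(d["confidence"],2)) for d in tip_of("scene","capacitor")])
cv2.imwrite("pics/c4.png",cv2.resize(im[160:280,200:360,::-1],(480,360),interpolation=cv2.INTER_CUBIC))
E
```

```text
[ 0.54826219 -0.21337867  0.06024771] [-0.3 -0.  -0.8]
19.2167 0.03971630971214673 0.0 [ 0.54808363 -0.21295589  0.06012024] [ 0.   0.  -1.4]
-0.19 [ 0.548  -0.19    0.0601] [-0.9 -0.6  0.5] 0.04
-0.172 [ 0.5481 -0.1718  0.06  ] [-0.7 -1.  -0. ] 0.0402
-0.163 [ 0.5482 -0.1625  0.062 ] [ 0.2 -0.8 -0.4] 0.0401
-0.152 [ 0.5481 -0.1515  0.063 ] [ 0.6 -0.1  0.3] 0.0404
-0.145 [ 0.548  -0.1445  0.0618] [ 0.6 -0.7  0.8] 0.0403
-0.142 [ 0.5479 -0.1417  0.0609] [ 0.2  0.4 -0.9] 0.0397
21.925
[([0.3993, -0.348], 0.84), ([0.4613, -0.028], 0.73), ([0.5519, -0.2164], 0.63)]
```

View pics/c4.png

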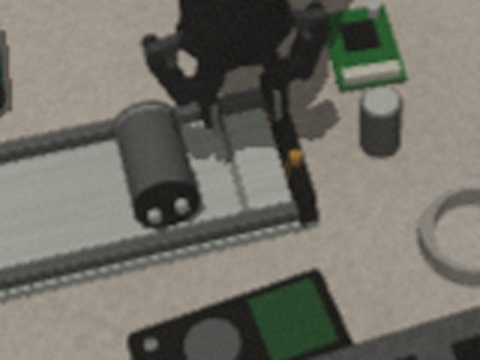

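The fingers closed too high and passed over the can, which stays at about (0.55,-0.213); in the crop it is at (158,165). I'll lower stepwise until the pads really hold it.

```bash
python3 - <<'E'
from h import *
movel([.548,-.142,.095],speed=.15); move_gripper(.085)
im=read_camera("wrist"); print([(np.round(ray("wrist",d["at"],.0375)[:2],4).tolist(),round(d["confidence"],2)) for d in tip_of("wrist","capacitor")])
movel([.548,-.213,.095],speed=.15)
for z in (.052,.046,.040):
    movel([.548,-.213,z],speed=.08); f0=read_ft_force()
    move_gripper(.035,25); g=read_finger_gap()
    print(z,round(g,4),read_grasp_force(),np.round(read_eef_pos(),4),np.round(f0,1),np.round(read_ft_force(),1),read_time_s())
    if g>.0455: break
    move_gripper(.085)
im=read_camera("scene");cv2.imwrite("pics/s5.png",im[:,:,::-1])
cv2.imwrite("pics/c5.png",cv2.resize(im[160:280,180:340,::-1],(640,480),interpolation=cv2.INTER_CUBIC))
E
```

```text
[([0.545, -0.2165], 0.68)]
0.052 0.035 0.0 [ 0.5481 -0.213   0.0521] [ 0.3 -0.4  0.6] [ 0.4 -0.3  0.2] 24.8667
0.046 0.0353 0.09361600270494819 [ 0.5481 -0.2131  0.0461] [ 0.1 -0.4  0.3] [-0.1 -0.3 -0. ] 26.2083
0.04 0.0365 20.462980270385742 [ 0.5483 -0.2149  0.0415] [ 0.3 -0.6 -0.8] [-1.7 -0.3  6.5] 27.5417
```

View pics/c5.png

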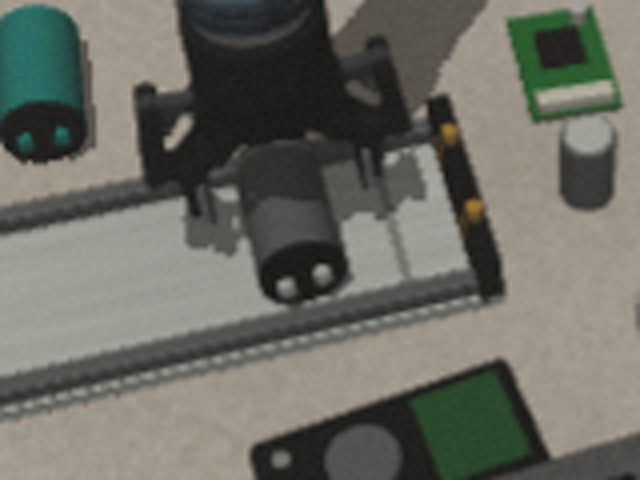

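```bash
python3 - <<'E'
from h import *
e=read_eef_pos(); print(e,read_finger_gap())
for z in (0.02,.03,.04,.05,.06,.07): print(z,np.round(proj("scene",[[e[0],e[1]-.048,z],[e[0],e[1]+.048,z]]),1).tolist())
E
```

```text
[ 0.54792498 -0.21283808  0.03984743] 0.08511738732077356
0.02 [[233.9, 224.2], [273.8, 215.3]]
0.03 [[233.3, 221.8], [273.4, 212.8]]
0.04 [[232.6, 219.3], [273.1, 210.3]]
0.05 [[231.9, 216.7], [272.8, 207.7]]
0.06 [[231.3, 214.1], [272.4, 205.2]]
0.07 [[230.6, 211.5], [272.1, 202.5]]
```

The picture and the contact both put the fingertips about 17 mm above the reported TCP height (not 19 mm below it), so I'll use that measured offset. I'm lowering so the tips reach about z 0.046, gripping and drawing.

```bash
python3 - <<'E'
from h import *
for z in (.030,.025):
    movel([.548,-.214,z],speed=.06); f0=read_ft_force()
    move_gripper(.035,25); g=read_finger_gap()
    print(z,round(g,4),read_grasp_force(),np.round(read_eef_pos(),4),np.round(f0,1),np.round(read_ft_force(),1),read_time_s())
    if g>.0455: break
    move_gripper(.085)
else: raise SystemExit
for y,dz in ((-.19,0),(-.172,0),(-.163,.001),(-.154,.003),(-.146,.003),(-.141,.0015)):
    movel([.548,y,z+dz],speed=.05); print(y,np.round(read_eef_pos(),4),np.round(read_ft_force(),1),round(read_finger_gap(),4))
print(read_time_s())
im=read_camera("scene");cv2.imwrite("pics/s6.png",im[:,:,::-1])
print([(np.round(ray("scene",d["at"],.0375)[:2],4).tolist(),round(d["confidence"],2)) for d in tip_of("scene","capacitor")])
cv2.imwrite("pics/c6.png",cv2.resize(im[160:280,180:340,::-1],(480,360),interpolation=cv2.INTER_CUBIC))
E
```

```text
0.03 0.047 25.19834339618683 [ 0.5482 -0.2146  0.0306] [-0.3 -0.4 -0.4] [-0.9 -1.2  3. ] 28.8833
-0.19 [ 0.5489 -0.1893  0.0306] [ 0.2 -2.3  4.9] 0.0472
-0.172 [ 0.5487 -0.1712  0.0306] [-0.3 -2.8  7.2] 0.0469
-0.163 [ 0.5479 -0.1643  0.0315] [-0.4 -5.8  4.7] 0.047
-0.154 [ 0.5477 -0.1516  0.0328] [-0.7 -1.   6.2] 0.0472
-0.146 [ 0.5466 -0.1434  0.0315] [-0.3 -0.8 -2.8] 0.047
-0.141 [ 0.5468 -0.143   0.0311] [-0.5 -5.4 -3.4] 0.0477
31.2583
[([0.5462, -0.1408], 0.72), ([0.4017, -0.3392], 0.63)]
```

View pics/c6.png

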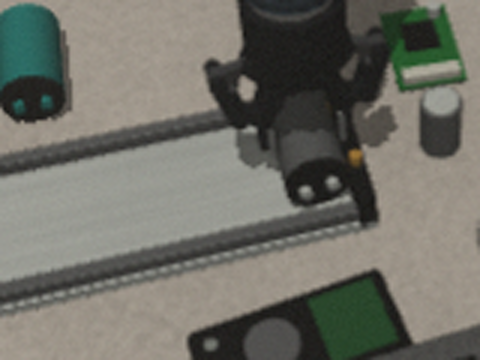

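The can now lies in the nest against the stop (crop (312,160), y≈-0.141). I'm releasing it, withdrawing upward and looking over the isolator.

```bash
python3 - <<'E'
from h import *
move_gripper(.085); p=read_eef_pos(); print(p)
movel([p[0],p[1],.15],speed=.12); 
move_j(inverse_kinematics([.5,.0,.30],quat(0.25)))
a=inverse_kinematics([.45,.20,.32],quat(.25)); move_j(a); move_gripper(0.0)
print(read_time_s(),read_qpos())
L={k:[] for k in("hub","nose","tail","isolator","capacitor")}
Z=dict(hub=.099,nose=.099,tail=.099,isolator=0,capacitor=.0375)
for c in("wrist","top","scene","top"):
    im=read_camera(c); cv2.imwrite(f"pics/{c}7.png",im[:,:,::-1])
    for n in L: print(c,n,[(np.round(ray(c,d["at"],Z[n])[:2],4).tolist(),round(d["confidence"],2),np.round(d["at"]).tolist()) for d in tip_of(c,n)[:2]])
E
```

```text
[ 0.54834882 -0.14018867  0.03153731]
35.425 [-1.8400075  -0.15967456  1.26000535  1.87873967  0.15707219  1.3150727
 -1.94431179]
wrist hub [([0.4882, 0.2186], 0.58, [312.0, 145.0])]
wrist nose [([0.5549, 0.2368], 0.82, [310.0, 89.0]), ([0.6703, -0.0984], 0.47, [592.0, 66.0])]
wrist tail [([0.6693, -0.1043], 0.35, [596.0, 68.0])]
wrist isolator [([0.4852, 0.2174], 0.87, [313.0, 143.0]), ([0.5491, -0.1708], 0.16, [541.0, 163.0])]
wrist capacitor [([0.391, -0.3341], 0.87, [599.0, 275.0]), ([0.5412, -0.1423], 0.62, [541.0, 167.0])]
top hub [([0.4925, 0.2213], 0.98, [217.0, 228.0])]
top nose [([0.5618, 0.2334], 0.66, [212.0, 197.0]), ([0.4943, 0.223], 0.48, [216.0, 227.0])]
top tail []
top isolator [([0.492, 0.2234], 0.83, [224.0, 229.0])]
top capacitor [([0.3919, -0.3422], 0.64, [455.0, 272.0])]
scene hub [([0.4776, 0.2231], 0.65, [416.0, 142.0])]
scene nose [([0.4877, 0.2187], 0.75, [416.0, 145.0]), ([0.5513, 0.2408], 0.68, [434.0, 161.0])]
scene tail [([0.4093, 0.2076], 0.63, [400.0, 126.0])]
scene isolator [([0.4963, 0.2148], 0.75, [409.0, 174.0])]
scene capacitor [([0.4011, -0.3464], 0.56, [189.0, 182.0]), ([0.5438, -0.1425], 0.55, [282.0, 208.0])]
top hub [([0.4909, 0.2236], 0.64, [216.0, 228.0])]
top nose [([0.5625, 0.2346], 0.97, [212.0, 197.0]), ([0.5408, -0.2055], 0.53, [403.0, 208.0])]
top tail []
top isolator [([0.4897, 0.2216], 0.83, [225.0, 230.0])]
top capacitor [([0.3864, -0.3449], 0.78, [456.0, 274.0]), ([0.5506, -0.1474], 0.58, [374.0, 205.0])]
```

View pics/wrist7.png

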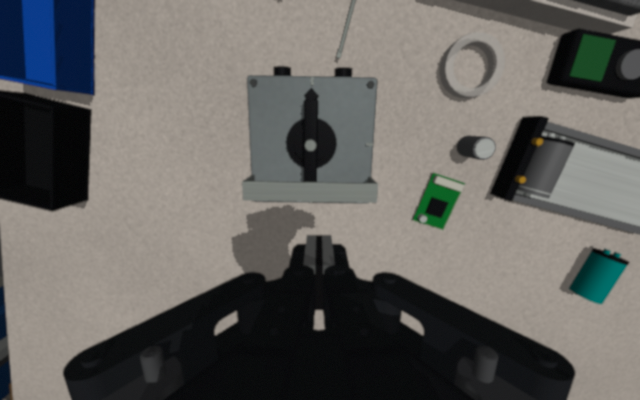

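The wrist view shows the handle at off: nose at (311,92), hub at (311,145), tail under the guard, box edges square to the view. That gives an isolator yaw of about 0.25 and a hub at about (0.490,0.220). The can sits between ridge and stop (545,165). Now the first half turn, pushing the nose.

```bash
cat >> h.py <<'E'
HUB=np.array([.490,.220]); YAW=.25
def pose(h,r,d,z,tail=False,dpsi=0):
    """finger beside bar at handle angle h, d behind it (counter-clockwise side); tool x across the bar"""
    f=YAW-h+(np.pi if tail else 0)
    u=np.array([np.cos(f),np.sin(f)]); n=np.array([-u[1],u[0]])
    return [*(HUB+r*u+d*n),z],quat(f+np.pi/2+dpsi)
def descend(h,r,d,zs,**k):
    for z in zs:
        movel(*pose(h,r,d,z,**k),speed=.08); F=read_ft_force()
        if abs(F[2])>6: print("contact",z,F); return False
    return True
def sweep(hs,r,d,z,**k):
    for h in hs:
        movel(*pose(h,r,d,z,**k),speed=.07); F=read_ft_force(); T=np.linalg.norm(F[:2])
        print(round(h,2),np.round(F,1),np.round(np.array(read_eef_pos())-pose(h,r,d,z,**k)[0],4))
        if T>30: print("stop"); break
E
python3 - <<'E'
from h import *
p,q=pose(0,.05,.036,.16)
print(inverse_kinematics(p,q)); move_ptp(p,q); print(read_qpos(),read_time_s())
ok=descend(0,.05,.036,(.11,.095,.085,.078)); print(ok,read_eef_pos(),read_time_s())
im=read_camera("wrist");cv2.imwrite("pics/w8.png",im[:,:,::-1])
if ok:
    sweep((0,.2,.4,.6,.8,1.0,1.2),.05,.020,.078)
    print(read_time_s())
    im=read_camera("top"); print([(np.round(ray("top",d["at"],.099)[:2],4).tolist(),round(d["confidence"],2)) for d in tip_of("top","nose")])
    im=read_camera("scene");cv2.imwrite("pics/s8.png",im[:,:,::-1])
    cv2.imwrite("pics/c8.png",cv2.resize(im[90:220,350:490,::-1],(560,520),interpolation=cv2.INTER_CUBIC))
E
```

```text
[-0.39221636  0.34547852 -0.17365309  1.7867665   0.06892512  1.01521395
 -0.34219184]
[-0.39324495  0.34497772 -0.17321864  1.78609075  0.06883188  1.0153996
 -0.34273344] 38.075
True [0.52906538 0.26698509 0.07736815] 39.7083
0 [ 0.1  1.  -0.3] [ 0.0003 -0.      0.0002]
0.2 [-2.5  8.4 -1.9] [-0.0019  0.0065  0.0002]
0.4 [-0.6  4.7  0.1] [-0.0005  0.0038  0.0004]
0.6 [-0.   3.  -0.4] [0.0001 0.0014 0.0004]
0.8 [-0.2  0.8  0. ] [ 0.     -0.0022 -0.0003]
1.0 [1.2 0.6 0.1] [-0.0001 -0.0008 -0.0002]
1.2 [0.  0.2 0.2] [0.0001 0.0002 0.    ]
42.2333
[([0.5176, 0.1551], 0.68)]
```

View pics/c8.png

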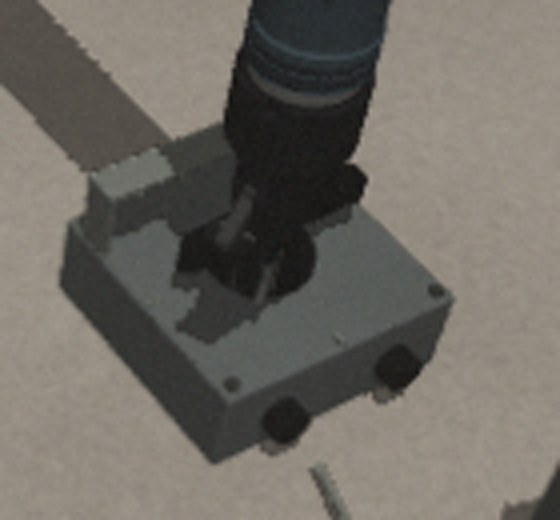

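The nose snapped to the half-way click: the top camera puts it at (0.518,0.155), h≈1.45-1.57, and the push force is gone. I'm backing off, lifting and going to the tail's guard side.

```bash
python3 - <<'E'
from h import *
movel(*pose(1.15,.05,.036,.078),speed=.1); movel(*pose(1.15,.05,.036,.17),speed=.2)
print(read_time_s())
H=np.pi/2; p,q=pose(H,.052,.027,.17,tail=True)
print(inverse_kinematics(p,q)); move_ptp(p,q); print(read_qpos(),read_time_s())
for c in("scene","top"):
    im=read_camera(c);cv2.imwrite(f"pics/{c}9.png",im[:,:,::-1])
    for n in("nose","hub","tail"):print(c,n,[(np.round(ray(c,d["at"],.099)[:2],4).tolist(),round(d["confidence"],2)) for d in tip_of(c,n)[:2]])
    print([(np.round(ray(c,d["at"],.0375)[:2],4).tolist(),round(d["confidence"],2)) for d in tip_of(c,"capacitor")[:2]])
s=cv2.imread("pics/scene9.png")[90:220,350:490];t=cv2.imread("pics/top9.png")[170:290,160:290]
cv2.imwrite("pics/c9.png",np.hstack([cv2.resize(x,(400,370),interpolation=cv2.INTER_CUBIC) for x in (s,t)]))
E
```

```text
43.325
[-0.29889945  0.21939515 -0.34353908  1.9374285   0.0872855   0.99895212
  1.13865799]
[-0.29892108  0.21992926 -0.34316041  1.93766437  0.08733425  0.99888415
  1.13832541] 45.4167
scene nose [([0.5037, 0.1481], 0.7)]
scene hub [([0.481, 0.2164], 0.87), ([0.7205, -0.0184], 0.58)]
scene tail [([0.5033, 0.1557], 0.65), ([0.4728, 0.3012], 0.61)]
[([0.3986, -0.3404], 0.71), ([0.5471, -0.1454], 0.66)]
top nose [([0.5063, 0.1549], 0.83)]
top hub [([0.4907, 0.2227], 0.62)]
top tail [([0.4731, 0.2896], 0.59)]
[([0.3927, -0.3492], 0.84), ([0.5493, -0.1408], 0.6)]
```

View pics/c9.png

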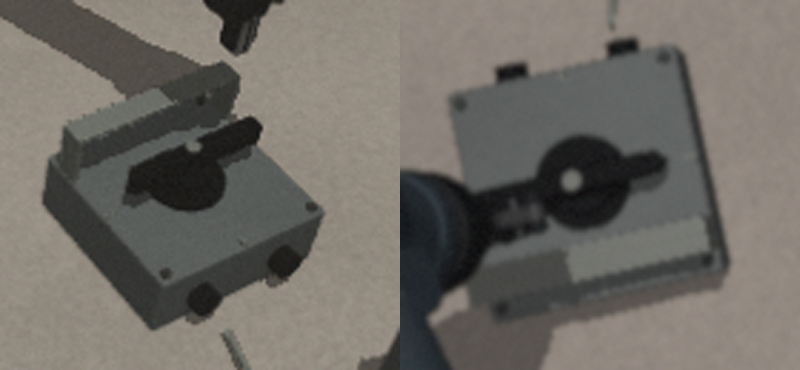

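The handle rests at the half-way click: nose at (655,165) and tail at (490,195) in the right crop, bar angle 1.58. The finger is above the gap beside the tail, and the second half follows.

```bash
python3 - <<'E'
from h import *
H=np.pi/2; k=dict(tail=True)
if descend(H,.052,.027,(.12,.095,.085,.078),**k):
    sweep(np.r_[H:3.0:8j,3.09],.052,.020,.078,**k)
    print(read_time_s())
    movel(*pose(3.0,.052,.04,.078,**k),speed=.1); movel(*pose(3.0,.052,.045,.20,**k),speed=.2)
    movel([.45,.30,.30],speed=.25); print(read_time_s())
    for c in("scene","top"):
        im=read_camera(c);cv2.imwrite(f"pics/{c}10.png",im[:,:,::-1])
        for n in("nose","hub","tail"):print(c,n,[(np.round(ray(c,d["at"],.099)[:2],4).tolist(),round(d["confidence"],2)) for d in tip_of(c,n)[:2]])
        print([(np.round(ray(c,d["at"],.0375)[:2],4).tolist(),round(d["confidence"],2)) for d in tip_of(c,"capacitor")[:2]])
    s=cv2.imread("pics/scene10.png")[90:250,240:490];t=cv2.imread("pics/top10.png")[160:290,160:400]
    cv2.imwrite("pics/c10.png",np.vstack([cv2.resize(x,(500,290),interpolation=cv2.INTER_CUBIC) for x in (s,t)]))
E
```

```text
1.57 [-0.5  0.1 -0.2] [0.0007 0.0002 0.0002]
1.77 [-9.8 -2.2  6.6] [-0.0059 -0.0014 -0.001 ]
1.98 [-2.   0.2 -1.3] [-0.0006  0.0001 -0.0004]
2.18 [-0.9 -0.4  0.6] [ 0.0018 -0.0001  0.0008]
2.39 [-1.2  0.1  0.4] [ 0.0007 -0.0004  0.0003]
2.59 [-1.4 -0.2  0.3] [-0.0002 -0.0001  0.    ]
2.8 [-0.  -0.6 -0.6] [-0.0004  0.0001 -0.    ]
3.0 [-0.  -0.  -0.9] [-0.0005  0.0002 -0.0001]
3.09 [0.3 1.  0.3] [-0.0004  0.0002 -0.0001]
50.6833
52.4917
scene nose [([0.4092, 0.2056], 0.78), ([0.6173, -0.0618], 0.2)]
scene hub [([0.471, 0.2224], 0.92)]
scene tail [([0.5626, 0.2453], 0.8)]
[([0.3942, -0.3465], 0.91), ([0.5423, -0.1402], 0.78)]
top nose [([0.4265, 0.2058], 0.82)]
top hub [([0.4921, 0.2161], 0.77)]
top tail [([0.562, 0.2421], 0.83)]
[([0.5467, -0.1466], 0.98), ([0.3895, -0.339], 0.9)]
```

View pics/c10.png

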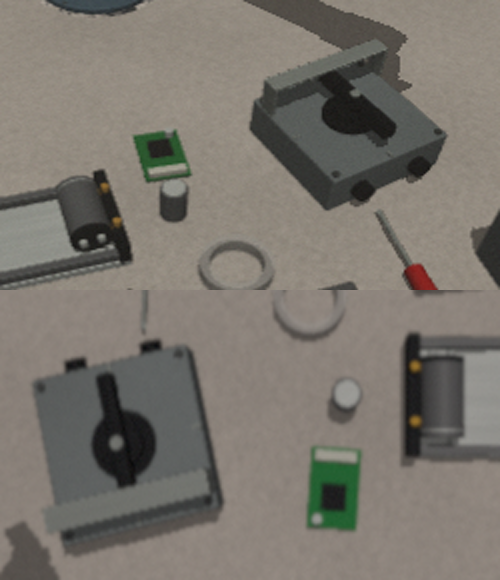

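The blunt tail points to +x (lower crop (107,380)), aligned with the box (bar yaw 0.26, i.e. on), and the can lies in the nest (440,398). The arm is clear of everything.

```bash
python3 -c "
from bench import *
print(sign_off(),read_time_s())"
```

```text
the job is handed in; nothing more can be done
the job is handed in; nothing more can be done
```

The job is handed in at about 52 s: the capacitor is in the nest, and the handle rested well over 1 s at the half-way click and now reads fully on in the camera views. The first push rode over the can, so I moved it in a light grip: it was drawn along the bed and eased about 3 mm up over the ridge rather than freely rolled.

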